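Line up the sample knobs by size for inspection

TASK

Get the sample knobs ready for inspection: stand the four black knobs with brass tops on the four white pads, one upright in the middle of each circle, in order of size. The smallest goes on the pad next to the yellow block, and they grow along the row to the largest at the grey block's end.

Things in the scene. Friction and masses are not known exactly. Their poses are not given: they have to be found in the camera images.
- k26 (a point): centre (on the axis, half-way up) of the smallest knob: a loose, solid, upright black ribbed control knob with a round brass inlay on top, 26 mm in diameter (the ribs are for looks), 34 mm tall, about 25 g; stands on the bench at the start; z axis up along its axis, its turn about z does not matter
- k34 (a point): centre (on the axis, half-way up) of the second smallest knob: a loose, solid, upright black ribbed control knob with a round brass inlay on top, 34 mm in diameter (the ribs are for looks), 38 mm tall, about 40 g; stands on the bench at the start; z axis up along its axis, its turn about z does not matter
- k42 (a point): centre (on the axis, half-way up) of the second largest knob: a loose, solid, upright black ribbed control knob with a round brass inlay on top, 42 mm in diameter (the ribs are for looks), 42 mm tall, about 65 g; stands on the bench at the start; z axis up along its axis, its turn about z does not matter
- k50 (a point): centre (on the axis, half-way up) of the largest knob: a loose, solid, upright black ribbed control knob with a round brass inlay on top, 50 mm in diameter (the ribs are for looks), 46 mm tall, about 95 g; stands on the bench at the start; z axis up along its axis, its turn about z does not matter
- pad_a: one of four alike fixed white square pads, 76 x 76 x 4 mm, with a thin black circle of 60 mm drawn on it, in a straight row on a blue mat (100 x 450 x 2 mm) on the bench, about 90 mm apart; origin at the centre of its underside (2 mm above the bench; pad top 4 mm higher), y along the row, z up. Along the row they always lie in the sequence a, b, c, d, a at the +y end, but which end carries the yellow block varies
- pad_b: one of four alike fixed white square pads, 76 x 76 x 4 mm, with a thin black circle of 60 mm drawn on it, in a straight row on a blue mat (100 x 450 x 2 mm) on the bench, about 90 mm apart; origin at the centre of its underside (2 mm above the bench; pad top 4 mm higher), y along the row, z up. Along the row they always lie in the sequence a, b, c, d, a at the +y end, but which end carries the yellow block varies
- pad_c: one of four alike fixed white square pads, 76 x 76 x 4 mm, with a thin black circle of 60 mm drawn on it, in a straight row on a blue mat (100 x 450 x 2 mm) on the bench, about 90 mm apart; origin at the centre of its underside (2 mm above the bench; pad top 4 mm higher), y along the row, z up. Along the row they always lie in the sequence a, b, c, d, a at the +y end, but which end carries the yellow block varies
- pad_d: one of four alike fixed white square pads, 76 x 76 x 4 mm, with a thin black circle of 60 mm drawn on it, in a straight row on a blue mat (100 x 450 x 2 mm) on the bench, about 90 mm apart; origin at the centre of its underside (2 mm above the bench; pad top 4 mm higher), y along the row, z up. Along the row they always lie in the sequence a, b, c, d, a at the +y end, but which end carries the yellow block varies
- start_block: fixed yellow block, 70 mm across the row x 22 mm x 12 mm high, on the blue mat beyond one end of the row, about 70 mm from the centre of the nearest pad (a like grey block marks the other end); it marks the end where the row begins; origin at the centre of its underside

How it is judged:
By the outcome, as a careful person would: the job done as asked, in the order asked, and still so for the second after the job is handed in, with the robot touching nothing.
It also fails if it takes over 104 s, if anything falls off the work surface, if the arm or the gripper's body presses on something with over 40 N, if the wrist force passes 120 N, or if a joint passes its speed limit or range.

ROBOT

A 7-joint arm with a two-finger parallel gripper is mounted at the origin on the work surface. World frame = base frame: x ahead of the robot, y to its left, z up, the work surface at z = 0. Lengths are in m, angles in rad, forces in N, time in s.
With the tool pointing down it reaches from about 0.4 to 0.75 m from the base axis. Payload 19.5 kg.
Tool frame: the origin (TCP) lies on the mounting face of the last link; the fingertips stand 173 mm ahead of it and the grasp point (between the pads) lies 155 mm ahead of it (arm.grip_point_offset is the distance from the TCP to the grasp point, in m); z points along the fingers, y is the direction in which the jaws open and shut (so a half turn about z gives the same grasp; the last joint's range is limited). The gripper opens to 85 mm and grips with 20 to 120 N. Pads are 22 mm wide; open, the fingers measure 114 mm over their backs; the gripper's body (76 mm by 85 mm) begins 54 mm behind the grasp point. The pads swing forward as they close: fully open they stand 13 mm farther back than shut.
Start: joints at [-1.289, 0.707, -0.028, 1.485, 0.022, 0.951, -0.075], TCP at [0.183, 0.545, 0.405] pointing down, gripper open.
Joint ranges: [-2.71, 2.71], [-0.32, 2.16], [-1.57, 1.52], [0, 2.45], [-1.46, 4.6], [0, 2.02], [-2.83, 2.83]. Speed limits (rad/s): [1.89, 1.89, 2.57, 2.57, 3.01, 3.01, 3.01].

INTERFACE

Orientations are given as a unit quaternion [w, x, y, z].
In Python, from rig import arm gives the robot as it stands.
- The arm moves only by the tool carry_out, never from a script. Its argument "series" is a list of rows, each an object of numbers: "rx", "ry", "rz": the turn, a rotation vector about the tool's x, y, z in degrees; "tx", "ty", "tz": the shift along the tool's x, y, z in cm; "claw": the closure, from -1 (fully open) to 1 (shut). In form: [{"rx": .., "ry": .., "rz": .., "tx": .., "ty": .., "tz": .., "claw": ..}, ...]. A call has 1 to 12 rows; each row shifts and turns the commanded pose from where the row before left it, along the tool's axes as they then stand; what a row does not reach is not made up. A row lasts 1/10 s, in which the tool goes at most 50 mm and 8.59 degrees, less where a joint would pass 70% of its speed; a pose out of reach is approached as far as the arm can. A call with a gripper value outside its range is refused whole. The fingers move at their own pace and stop on an object; "squeeze" is the grip in N (left out, the last holds). Time passes only in rows, so rows that do not move let the fingers close. It gives the time, the measured TCP pose, the force and the opening at its end, in the units of the state.
- arm.state(): the state, without advancing time (a new reading comes with each control period).
- arm.grab_frame(name): name is "scene" or "side" or "wrist"; returns a dict with "color" (480x640x3 uint8, blue, green, red), "vfov" (degrees; the focal length in pixels is half the picture's height over the tangent of half this angle, whatever the lens; pixels are square), "cx", "cy" (the principal point, pixels), "eye" and "orientation" of the camera in the world; the wrist camera has in their place "mount" (4x4, takes a point from camera to tool coordinates, whose origin is the TCP and whose axes are the flange's). Camera axes: x right, y up, looking along -z (the intrinsics and any distortion apply to the point x, -y, -z); pixel columns grow to the right and rows downward; lengths in m; the calibration is good to about 2 mm. A picture is of the moment at which its call begins: read the wrist's pose just before it. There is no depth.
- arm.sign_off(): hands the job in, once; it reports no verdict.
The state is a dict: "t": time; "q": joint angles; "qvel": joint speeds; "tau": joint torques, N m; "tcp_pos": TCP position; "tool_rot": TCP orientation; "contact_force": force on the tool from outside, world axes, zero at the start; "moment": the same for the moment, N m; "opening": finger opening in m.
Only numpy, scipy, OpenCV 4.12 (cv2) and the standard library are available. Lean on these libraries where they do the work, as an engineer would, in place of code of your own. Each camera call takes 0.05 s, during which the arm holds its last target.

## Working session

There is one attempt and no reset: what is moved stays moved. The work goes in short steps, Python scripts to look and compute and a tool call to move; the robot and the scene stay as the last step left them, time stands still between calls to the robot, and variables do not carry over. Pictures are saved under pics/ and viewed, and the job is handed in when it is done.

Besides the shell and the picture viewer there is one more tool, called after "Emit:" as name(argument=value, ...), one argument or row to a line, values as JSON. carry_out: Moves the arm, as the interface text tells. Its arguments: {"type":"object","properties":{"series":{"type":"array","items":{"type":"object","properties":{"rx":{"type":"number"},"ry":{"type":"number"},"rz":{"type":"number"},"tx":{"type":"number"},"ty":{"type":"number"},"tz":{"type":"number"},"claw":{"type":"number"}}}},"squeeze":{"type":"number"}},"required":["series"]}

```bash
ls; mkdir -p pics
python3 - <<'E'
from rig import arm
import cv2,numpy as np
s=arm.state(); print(s); print(arm.grip_point_offset)
for n in("scene","side","wrist"):
    f=arm.grab_frame(n); cv2.imwrite(f"pics/{n}0.png",f["color"]); print(n,{k:v for k,v in f.items() if k!="color"})
E
```

```text
pics
{'t': 0.0, 'q': array([-1.28869328,  0.70707747, -0.0276088 ,  1.48499614,  0.02201348,
        0.95087638, -0.07549747]), 'qvel': array([-0.00102236,  0.00139759,  0.00107339, -0.00050618,  0.00127234,
       -0.00038273, -0.00116512]), 'tau': array([ 2.92883369e-04, -8.83214021e+01,  1.23465233e+00, -2.36155987e+01,
        1.68876123e-02,  6.82720245e-03,  2.07943827e-06]), 'tcp_pos': array([0.1829266 , 0.54505021, 0.40424277]), 'tool_rot': array([-6.06341682e-05,  1.61193068e-01,  9.86922751e-01, -5.23731381e-04]), 'contact_force': array([ 0.00565398, -0.55447368, -0.50498436]), 'moment': array([ 0.00551123, -0.00565591, -0.0285256 ]), 'opening': 0.08527648928029044}
0.1547
scene {'vfov': 51.21874038509412, 'cx': 319.60048738395875, 'cy': 236.16435543740602, 'eye': array([0.81521595, 0.4124871 , 0.75104519]), 'orientation': array([0.2959851 , 0.09734753, 0.28683746, 0.90589213])}
side {'vfov': 44.21477278084483, 'cx': 317.51540125272726, 'cy': 241.04133320435778, 'eye': array([ 0.16349387, -0.70650697,  0.63648616]), 'orientation': array([ 0.85919709,  0.44350748, -0.10924221, -0.23053767])}
wrist {'vfov': 63.42404881869596, 'cx': 322.2045846780836, 'cy': 241.99731991679948, 'mount': array([[ 5.64220329e-04,  9.52603521e-01,  3.04214091e-01,
         7.78738329e-02],
       [ 9.99999730e-01, -6.80762868e-04,  2.77031637e-04,
         7.01778515e-04],
       [ 4.70998970e-04,  3.04213853e-01, -9.52603648e-01,
         3.08991417e-02],
       [ 0.00000000e+00,  0.00000000e+00,  0.00000000e+00,
         1.00000000e+00]])}
```

View pics/scene0.png

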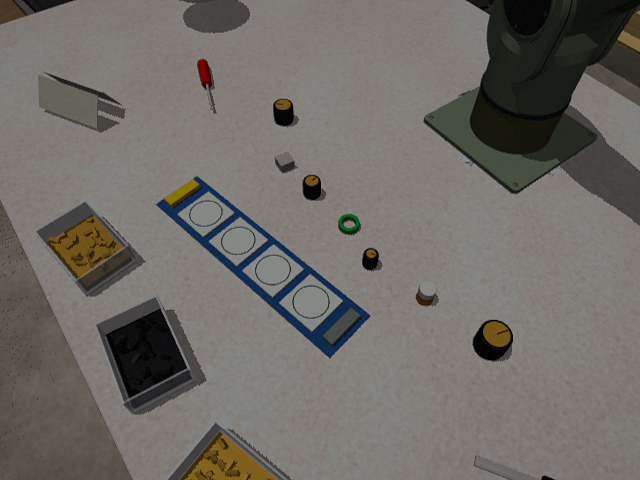

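View pics/side0.png

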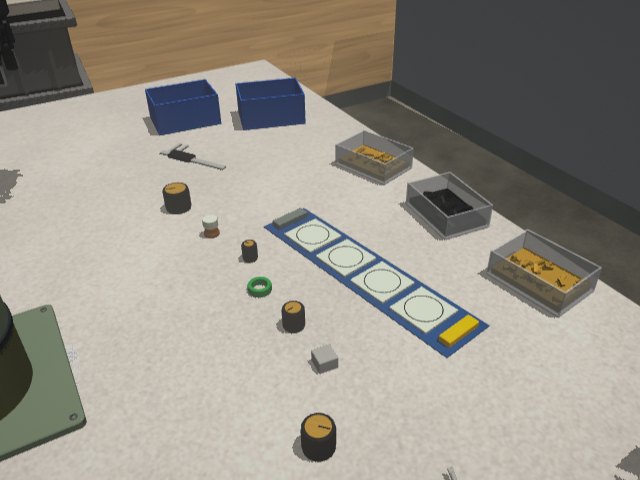

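View pics/wrist0.png

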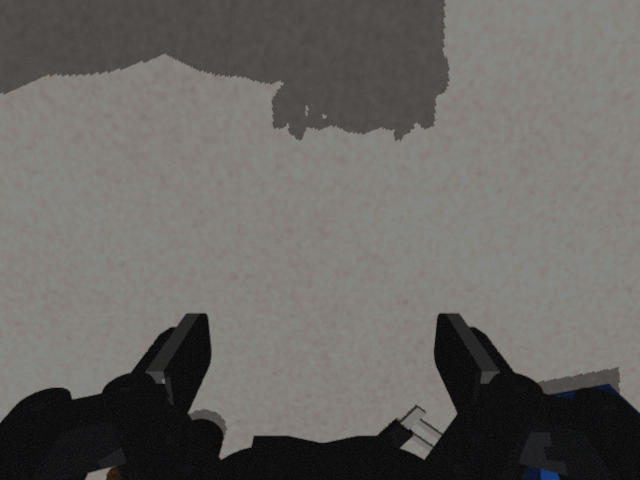

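The scene view shows the pad row with the yellow block at (181,193) and the grey one at (341,327). The knobs are at about (283,111), (312,186), (370,258) and (493,340). The same objects are in the side view, at (318,436), (293,316), (250,250) and (176,197).

```bash
cat > h.py <<'E'
import numpy as np,cv2
from scipy.spatial.transform import Rotation as R
def rot(q): return R.from_quat([q[1],q[2],q[3],q[0]])
def pose(f,tcp=None):
    if "eye" in f: return np.array(f["eye"]),rot(f["orientation"]).as_matrix()
    p,q=tcp; M=np.array(f["mount"]); T=rot(q).as_matrix()
    return p+T@M[:3,3],T@M[:3,:3]
def cast(f,uv,z,tcp=None):
    e,Rm=pose(f,tcp); fl=240/np.tan(np.radians(f["vfov"]/2))
    uv=np.atleast_2d(uv); d=np.c_[(uv[:,0]-f["cx"])/fl,-(uv[:,1]-f["cy"])/fl,-np.ones(len(uv))]@Rm.T
    return e+d*((z-e[2])/d[:,2])[:,None]
def proj(f,P,tcp=None):
    e,Rm=pose(f,tcp); fl=240/np.tan(np.radians(f["vfov"]/2)); c=(np.atleast_2d(P)-e)@Rm
    return np.c_[f["cx"]+fl*c[:,0]/-c[:,2],f["cy"]-fl*c[:,1]/-c[:,2]]
def blobs(m,lo,hi):
    cs,_=cv2.findContours(m.astype(np.uint8),cv2.RETR_EXTERNAL,cv2.CHAIN_APPROX_NONE)
    return [c for c in cs if lo<cv2.contourArea(c)<hi]
E
python3 - <<'E'
from rig import arm
from h import *
np.set_printoptions(precision=4,suppress=True)
for n in("scene","side"):
    f=arm.grab_frame(n); im=f["color"]; hsv=cv2.cvtColor(im,cv2.COLOR_BGR2HSV)
    print(n)
    m=(hsv[...,0]>10)&(hsv[...,0]<35)&(hsv[...,1]>120)&(hsv[...,2]>70)
    m=cv2.morphologyEx(m.astype(np.uint8),cv2.MORPH_CLOSE,np.ones((3,3)))
    for c in blobs(m,40,1500):
        e=cv2.minEnclosingCircle(c)[0]; el=cv2.fitEllipse(cv2.convexHull(c))
        ps=[cast(f,el[0],z)[0][:2] for z in(.034,.038,.042,.046)]
        print("brass",np.round(el[0],1),np.round(el[1],1),*ps)
    m=(hsv[...,2]>125)&(hsv[...,1]<60)
    # pads inside blue mat
    blue=((hsv[...,0]>95)&(hsv[...,0]<125)&(hsv[...,1]>120)).astype(np.uint8)
    b=max(blobs(blue,2000,90000),key=cv2.contourArea)
    bm=np.zeros(blue.shape,np.uint8); cv2.fillPoly(bm,[cv2.convexHull(b)],1)
    print("mat corners",cast(f,cv2.boxPoints(cv2.minAreaRect(b)),.002)[:,:2].tolist())
    for c in blobs((bm>0)&(blue==0)&(hsv[...,2]>110)&(hsv[...,1]<70),300,9000):
        M=cv2.moments(c); uv=(M['m10']/M['m00'],M['m01']/M['m00'])
        hull=cv2.approxPolyDP(cv2.convexHull(c),.05*cv2.arcLength(c,True),True)[:,0].astype(float)
        print("pad",np.round(uv,1),cv2.contourArea(c),cast(f,uv,.006)[0],len(hull),cast(f,hull,.006)[:,:2].mean(0))
E
```

```text
scene
brass [496.4 333.7] [23.2 28.6] [0.3996 0.3162] [0.4019 0.3167] [0.4042 0.3172] [0.4065 0.3178]
brass [370.7 253.2] [8.1 9.4] [0.4616 0.0871] [0.4636 0.0889] [0.4655 0.0907] [0.4675 0.0925]
brass [181.1 192.3] [12.8 42.5] [ 0.6608 -0.226 ] [ 0.6616 -0.2224] [ 0.6625 -0.2189] [ 0.6634 -0.2153]
brass [311.2 180.3] [ 9.8 12.5] [ 0.447  -0.1077] [ 0.449  -0.1047] [ 0.4511 -0.1018] [ 0.4531 -0.0989]
brass [282.4 104.3] [10.1 14.7] [ 0.37   -0.3209] [ 0.3725 -0.3168] [ 0.375  -0.3127] [ 0.3775 -0.3086]
brass [633.7  34.9] [26.4 51.9] [-0.4759 -0.0275] [-0.4687 -0.0251] [-0.4615 -0.0226] [-0.4543 -0.0202]
brass [ 4.4 11. ] [22.6 37.6] [ 0.7449 -1.0342] [ 0.7453 -1.0261] [ 0.7457 -1.018 ] [ 0.7461 -1.01  ]
mat corners [[0.7061824226023431, -0.2545137268466851], [0.5925763639794921, -0.31292826153533176], [0.5257521364368425, 0.16597942193387788], [0.6220695084597558, 0.18835219611744783]]
pad [310.4 301.9] 1778.5 [0.5911 0.09   0.006 ] 4 [0.5898 0.0884]
pad [272.5 269.8] 1564.5 [0.608  0.0003 0.006 ] 4 [ 0.607  -0.0002]
pad [237.8 240.5] 1389.0 [ 0.6248 -0.0885  0.006 ] 4 [ 0.6245 -0.0
[... 451 characters left out ...]
 -0.231 ] [ 0.8347 -0.2342] [ 0.8302 -0.2373]
brass [174.8 187.9] [10.1 20.5] [0.4126 0.3372] [0.411  0.3303] [0.4093 0.3233] [0.4077 0.3164]
brass [373.  152.9] [10.3 43.9] [0.8383 0.2565] [0.8338 0.2501] [0.8293 0.2437] [0.8249 0.2373]
mat corners [[0.5019546604197672, 0.13706067205860717], [0.6102390409568968, 0.24323861191244645], [0.7052319528014418, -0.2563804468119949], [0.6161464514800119, -0.3002706594076581]]
pad [423.6 309.1] 1614.0 [ 0.6403 -0.1816  0.006 ] 4 [ 0.6411 -0.1795]
pad [382.3 281.5] 1363.0 [ 0.6235 -0.0925  0.006 ] 4 [ 0.6237 -0.0912]
pad [345.8 257. ] 1153.0 [ 0.6067 -0.004   0.006 ] 4 [ 0.607  -0.0035]
pad [312.6 234.8] 983.5 [0.5898 0.0855 0.006 ] 4 [0.5898 0.0861]
```

The heights agree across both views, so I have the positions. Yellow is at the -y end, so the order is k26→d, k34→c, k42→b and k50→a. I'll turn the jaws across the row first, then move over k50.

Emit:
carry_out(
  series=[
    {"rz":7.6,"tz":1},
    {"rz":7.6,"tz":1},
    {"rz":7.6,"tz":1},
    {"rz":7.6,"tz":1},
    {"rz":7.6,"tz":1},
    {"rz":7.6,"tz":1},
    {"rz":7.6,"tz":1},
    {"rz":7.6,"tz":1},
    {"claw":-1},
  ],
  squeeze=35,
)

```text
invalid input at $.series[0]: expected keys rx, ry, rz, tx, ty, tz, claw
```

```bash
cat > go.py <<'E'
import sys
from rig import arm
from h import *
def go(x,y,z=None):
    s=arm.state(); T=rot(s["tool_rot"]).as_matrix(); p=np.array(s["tcp_pos"])
    z=p[2] if z is None else z
    d=T.T@(np.array([x,y,z])-p)*100
    print("t%.1f tcp"%s["t"],np.round(p,4),"yaw %.2f"%np.degrees(np.arctan2(T[1,1],T[0,1])),"tilt",np.round(T[:2,2],4),"F",np.round(s["contact_force"],1),"open %.4f"%s["opening"],"-> t cm",np.round(d,2))
if __name__=="__main__": go(*map(float,sys.argv[1:]))
E
python3 go.py .4065 .317 .28
```

```text
t0.2 tcp [0.1829 0.5451 0.4045] yaw 71.45 tilt [-0.0002 -0.0005] F [ 0.3 -0.4 -0. ] open 0.0851 -> t cm [-28.45 -14.5   12.45]
```

All keys are required in every row.

Emit:
carry_out(
  series=[
    {"rx":0,"ry":0,"rz":7.6,"tx":0,"ty":0,"tz":1,"claw":-1},
    {"rx":0,"ry":0,"rz":7.6,"tx":0,"ty":0,"tz":1,"claw":-1},
    {"rx":0,"ry":0,"rz":7.6,"tx":0,"ty":0,"tz":1,"claw":-1},
    {"rx":0,"ry":0,"rz":7.6,"tx":0,"ty":0,"tz":1,"claw":-1},
    {"rx":0,"ry":0,"rz":7.6,"tx":0,"ty":0,"tz":1,"claw":-1},
    {"rx":0,"ry":0,"rz":7.6,"tx":0,"ty":0,"tz":1,"claw":-1},
    {"rx":0,"ry":0,"rz":7.6,"tx":0,"ty":0,"tz":1,"claw":-1},
    {"rx":0,"ry":0,"rz":7.6,"tx":0,"ty":0,"tz":1,"claw":-1},
    {"rx":0,"ry":0,"rz":0,"tx":0,"ty":0,"tz":0,"claw":-1},
    {"rx":0,"ry":0,"rz":0,"tx":0,"ty":0,"tz":0,"claw":-1},
  ],
  squeeze=35,
)

```text
t: 1.25
tcp_pos: [0.1829, 0.5452, 0.3248]
tool_rot: [0.0, 0.637, 0.771, -0.0]
contact_force: [0.3, -0.2, 0.9]
opening: 0.0854
```

```bash
python3 go.py .4065 .317 .28
```

```text
t1.2 tcp [0.1829 0.5452 0.3248] yaw 10.89 tilt [ 0.0001 -0.0003] F [ 0.3 -0.2  0.9] open 0.0854 -> t cm [-26.63  17.65   4.49]
```

Emit:
carry_out(
  series=[
    {"rx":0,"ry":0,"rz":0,"tx":-2.66,"ty":1.77,"tz":0.45,"claw":-1},
    {"rx":0,"ry":0,"rz":0,"tx":-2.66,"ty":1.77,"tz":0.45,"claw":-1},
    {"rx":0,"ry":0,"rz":0,"tx":-2.66,"ty":1.77,"tz":0.45,"claw":-1},
    {"rx":0,"ry":0,"rz":0,"tx":-2.66,"ty":1.77,"tz":0.45,"claw":-1},
    {"rx":0,"ry":0,"rz":0,"tx":-2.66,"ty":1.77,"tz":0.45,"claw":-1},
    {"rx":0,"ry":0,"rz":0,"tx":-2.66,"ty":1.77,"tz":0.45,"claw":-1},
    {"rx":0,"ry":0,"rz":0,"tx":-2.66,"ty":1.77,"tz":0.45,"claw":-1},
    {"rx":0,"ry":0,"rz":0,"tx":-2.66,"ty":1.77,"tz":0.45,"claw":-1},
    {"rx":0,"ry":0,"rz":0,"tx":-2.66,"ty":1.77,"tz":0.45,"claw":-1},
    {"rx":0,"ry":0,"rz":0,"tx":-2.66,"ty":1.77,"tz":0.45,"claw":-1},
    {"rx":0,"ry":0,"rz":0,"tx":0,"ty":0,"tz":0,"claw":-1},
    {"rx":0,"ry":0,"rz":0,"tx":0,"ty":0,"tz":0,"claw":-1},
  ],
)

```text
t: 2.45
tcp_pos: [0.4064, 0.3162, 0.2801]
tool_rot: [-0.0, 0.638, 0.77, 0.0]
contact_force: [-0.9, -0.0, 0.0]
opening: 0.0854
```

```bash
python3 go.py .4065 .317 .18
cat > wb.py <<'E'
import sys
from rig import arm
from h import *
s=arm.state(); tcp=(s["tcp_pos"],s["tool_rot"]); f=arm.grab_frame("wrist"); im=f["color"]
cv2.imwrite("pics/%s.png"%sys.argv[1],im); hsv=cv2.cvtColor(im,cv2.COLOR_BGR2HSV)
m=(hsv[...,0]>10)&(hsv[...,0]<35)&(hsv[...,1]>110)&(hsv[...,2]>60)
m=cv2.morphologyEx(m.astype(np.uint8),cv2.MORPH_CLOSE,np.ones((5,5)))
z=float(sys.argv[2])
for c in blobs(m,200,50000):
    el=cv2.fitEllipse(cv2.convexHull(c)); print(np.round(el[0],1),np.round(el[1],1),np.round(cast(f,el[0],z,tcp),4))
E
python3 wb.py w1 .046
```

```text
t2.5 tcp [0.4064 0.3162 0.2801] yaw 10.74 tilt [0.0002 0.0008] F [-0.9 -0.   0. ] open 0.0854 -> t cm [ 0.07  0.02 10.01]
[322.9 260.9] [69.3 74.2] [[0.4067 0.3189 0.046 ]]
```

View pics/w1.png

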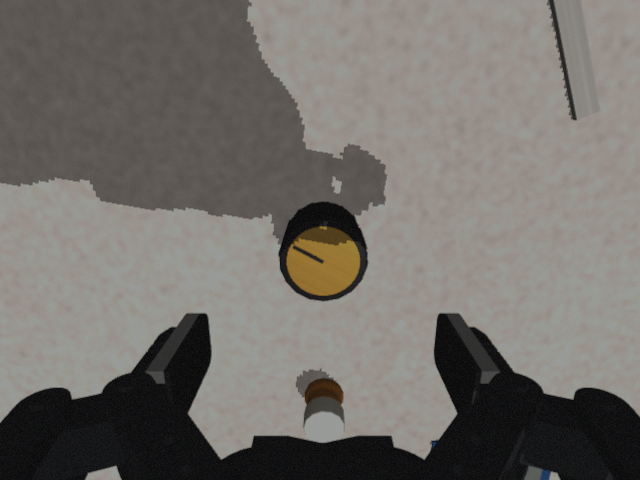

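Wrist view: the k50 inlay is centred at (323,261), giving y≈0.318, about 2 mm from the static cameras. Nothing is in the jaws' path. Going down to grip.

Emit:
carry_out(
  series=[
    {"rx":0,"ry":0,"rz":0,"tx":0.18,"ty":0.05,"tz":3,"claw":-1},
    {"rx":0,"ry":0,"rz":0,"tx":0,"ty":0,"tz":3,"claw":-1},
    {"rx":0,"ry":0,"rz":0,"tx":0,"ty":0,"tz":2.3,"claw":-1},
    {"rx":0,"ry":0,"rz":0,"tx":0,"ty":0,"tz":2,"claw":-1},
    {"rx":0,"ry":0,"rz":0,"tx":0,"ty":0,"tz":0,"claw":-1},
    {"rx":0,"ry":0,"rz":0,"tx":0,"ty":0,"tz":0,"claw":1},
    {"rx":0,"ry":0,"rz":0,"tx":0,"ty":0,"tz":0,"claw":1},
    {"rx":0,"ry":0,"rz":0,"tx":0,"ty":0,"tz":0,"claw":1},
    {"rx":0,"ry":0,"rz":0,"tx":0,"ty":0,"tz":0,"claw":1},
    {"rx":0,"ry":0,"rz":0,"tx":0,"ty":0,"tz":0,"claw":1},
    {"rx":0,"ry":0,"rz":0,"tx":0,"ty":0,"tz":0,"claw":1},
    {"rx":0,"ry":0,"rz":0,"tx":0,"ty":0,"tz":0,"claw":1},
  ],
)

```text
t: 3.7
tcp_pos: [0.4063, 0.3186, 0.178]
tool_rot: [0.0, 0.638, 0.77, 0.001]
contact_force: [-2.1, 0.2, 11.6]
opening: 0.0494
```

```bash
python3 go.py .590 .0875 .28; python3 wb.py w2 .046
```

```text
t3.7 tcp [0.4063 0.3186 0.178 ] yaw 10.68 tilt [0.0012 0.0013] F [-2.1  0.2 11.6] open 0.0494 -> t cm [-26.1   13.78 -10.21]
[322.2 382.8] [113.1 133. ] [[0.4068 0.3194 0.046 ]]
```

View pics/w2.png

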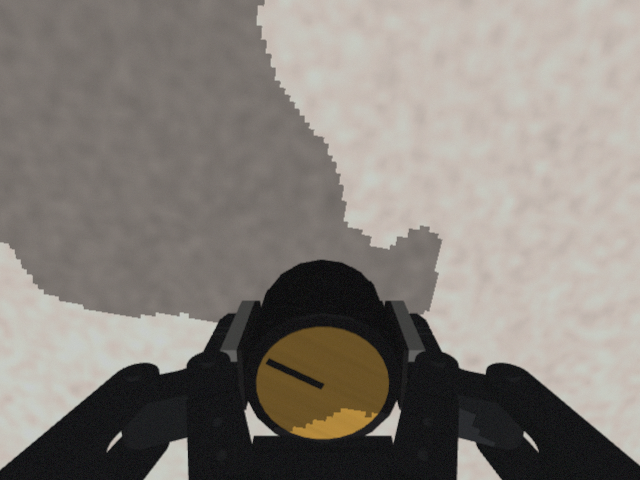

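Knob is held (opening 49.4 mm). Lift and carry it over pad a.

Emit:
carry_out(
  series=[
    {"rx":0,"ry":0,"rz":0,"tx":0,"ty":0,"tz":-2,"claw":1},
    {"rx":0,"ry":0,"rz":0,"tx":0,"ty":0,"tz":-4,"claw":1},
    {"rx":0,"ry":0,"rz":0,"tx":0,"ty":0,"tz":-4,"claw":1},
    {"rx":0,"ry":0,"rz":0,"tx":-3.26,"ty":1.72,"tz":0,"claw":1},
    {"rx":0,"ry":0,"rz":0,"tx":-3.26,"ty":1.72,"tz":0,"claw":1},
    {"rx":0,"ry":0,"rz":0,"tx":-3.26,"ty":1.72,"tz":0,"claw":1},
    {"rx":0,"ry":0,"rz":0,"tx":-3.26,"ty":1.72,"tz":0,"claw":1},
    {"rx":0,"ry":0,"rz":0,"tx":-3.26,"ty":1.72,"tz":0,"claw":1},
    {"rx":0,"ry":0,"rz":0,"tx":-3.26,"ty":1.72,"tz":0,"claw":1},
    {"rx":0,"ry":0,"rz":0,"tx":0,"ty":0,"tz":0,"claw":1},
    {"rx":0,"ry":0,"rz":0,"tx":0,"ty":0,"tz":0,"claw":1},
  ],
)

```text
t: 4.85
tcp_pos: [0.5438, 0.1446, 0.2773]
tool_rot: [0.0, 0.639, 0.769, 0.0]
contact_force: [-0.3, 1.0, -1.0]
opening: 0.0489
```

```bash
python3 go.py .590 .0875 .18; python3 wb.py w3 .146
```

```text
t4.8 tcp [0.5438 0.1446 0.2773] yaw 10.58 tilt [0.0005 0.0002] F [-0.3  1.  -1. ] open 0.0489 -> t cm [-6.46  3.48  9.73]
[322.1 382.5] [113.  132.8] [[0.5441 0.1459 0.146 ]]
[172.9 321.1] [25.1 29.3] [[0.4977 0.1587 0.146 ]]
[152.6 130.1] [45.6 52. ] [[0.489  0.2113 0.146 ]]
```

View pics/w3.png

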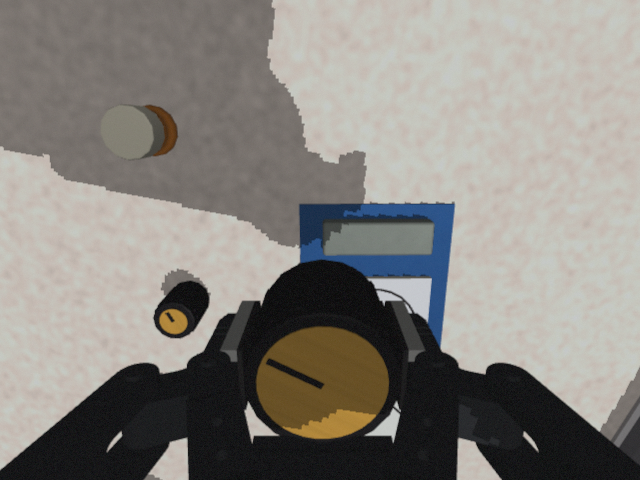

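Emit:
carry_out(
  series=[
    {"rx":0,"ry":0,"rz":0,"tx":-2.16,"ty":1.16,"tz":0,"claw":1},
    {"rx":0,"ry":0,"rz":0,"tx":-2.15,"ty":1.16,"tz":0,"claw":1},
    {"rx":0,"ry":0,"rz":0,"tx":-2.15,"ty":1.16,"tz":0,"claw":1},
    {"rx":0,"ry":0,"rz":0,"tx":0,"ty":0,"tz":3,"claw":1},
    {"rx":0,"ry":0,"rz":0,"tx":0,"ty":0,"tz":3,"claw":1},
    {"rx":0,"ry":0,"rz":0,"tx":0,"ty":0,"tz":1,"claw":1},
    {"rx":0,"ry":0,"rz":0,"tx":0,"ty":0,"tz":0,"claw":1},
  ],
)

```text
t: 5.6
tcp_pos: [0.5894, 0.0889, 0.2062]
tool_rot: [-0.001, 0.638, 0.77, -0.001]
contact_force: [-0.0, 0.1, -0.8]
opening: 0.0491
```

```bash
python3 go.py .590 .0875 .1835; python3 wb.py w4 .046
```

```text
t5.6 tcp [0.5894 0.0889 0.2062] yaw 10.72 tilt [-0.0018 -0.0002] F [-0.   0.1 -0.8] open 0.0491 -> t cm [-0.14  0.03  2.27]
[322.1 382.4] [113.3 133.2] [[0.5935 0.0682 0.046 ]]
[-2.000e-01  2.665e+02] [38.3 48.9] [[0.4712 0.0948 0.046 ]]
```

View pics/w4.png

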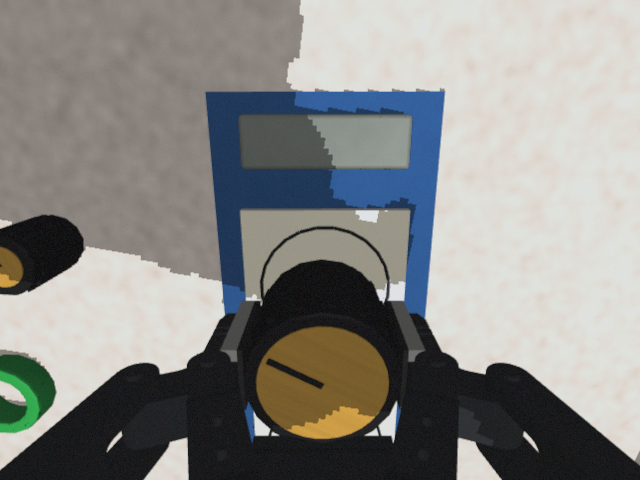

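The pad's far edge is at row 209, with corners at about (240,209) and (409,209). The circle's far point is at (325,227). I'll cast these to cross-check the pad centre.

Run:
```python
from rig import arm
from h import *
s=arm.state(); tcp=(s["tcp_pos"],s["tool_rot"]); f=arm.grab_frame("wrist")
T=rot(s["tool_rot"]).as_matrix(); u=T[:,0]
P=cast(f,[[240.5,209],[409.5,209],[325,227.5],[262,285],[389,285]],.006,tcp); print(np.round(P,4))
print(P[:2].mean(0)-u*.038, P[2]-u*.030, P[3:].mean(0))
```

```text
[[0.5469 0.1208 0.006 ]
 [0.6213 0.135  0.006 ]
 [0.5857 0.1194 0.006 ]
 [0.5615 0.0858 0.006 ]
 [0.6211 0.0971 0.006 ]]
[0.59115332 0.09054576 0.00600003] [0.59129653 0.08995266 0.00600003] [0.59132485 0.09148806 0.006     ]
```

Emit:
carry_out(
  series=[
    {"rx":0,"ry":0,"rz":0,"tx":0,"ty":0.1,"tz":1,"claw":1},
    {"rx":0,"ry":0,"rz":0,"tx":0,"ty":0,"tz":0.6,"claw":1},
    {"rx":0,"ry":0,"rz":0,"tx":0,"ty":0,"tz":0.3,"claw":1},
    {"rx":0,"ry":0,"rz":0,"tx":0,"ty":0,"tz":0.2,"claw":1},
    {"rx":0,"ry":0,"rz":0,"tx":0,"ty":0,"tz":0.1,"claw":1},
    {"rx":0,"ry":0,"rz":0,"tx":0,"ty":0,"tz":0,"claw":1},
  ],
)

```text
t: 6.3
tcp_pos: [0.5909, 0.0882, 0.1847]
tool_rot: [-0.0, 0.638, 0.77, -0.0]
contact_force: [0.0, -0.0, -0.8]
opening: 0.0492
```

```bash
python3 go.py .5905 .0887 .1835
```

```text
t6.3 tcp [0.5909 0.0882 0.1847] yaw 10.65 tilt [-0.0001 -0.0001] F [ 0.  -0.  -0.8] open 0.0492 -> t cm [ 0.06 -0.03  0.12]
```

Emit:
carry_out(
  series=[
    {"rx":0,"ry":0,"rz":0,"tx":0.05,"ty":0,"tz":0.1,"claw":1},
    {"rx":0,"ry":0,"rz":0,"tx":0,"ty":0,"tz":0,"claw":1},
    {"rx":0,"ry":0,"rz":0,"tx":0,"ty":0,"tz":0,"claw":1},
  ],
)

```text
t: 6.6
tcp_pos: [0.5909, 0.0885, 0.1841]
tool_rot: [0.0, 0.639, 0.77, 0.0]
contact_force: [-1.2, -0.2, 5.6]
opening: 0.0492
```

```bash
python3 go.py .5905 .0887 .1835
```

```text
t6.6 tcp [0.5909 0.0885 0.1841] yaw 10.64 tilt [ 0.0005 -0.0003] F [-1.2 -0.2  5.6] open 0.0492 -> t cm [ 0.02 -0.03  0.06]
```

Contact at 5.6 N. Release and rise.

Emit:
carry_out(
  series=[
    {"rx":0,"ry":0,"rz":0,"tx":0,"ty":0,"tz":0,"claw":-1},
    {"rx":0,"ry":0,"rz":0,"tx":0,"ty":0,"tz":0,"claw":-1},
    {"rx":0,"ry":0,"rz":0,"tx":0,"ty":0,"tz":0,"claw":-1},
    {"rx":0,"ry":0,"rz":0,"tx":0,"ty":0,"tz":0,"claw":-1},
    {"rx":0,"ry":0,"rz":0,"tx":0,"ty":0,"tz":0,"claw":-1},
    {"rx":0,"ry":0,"rz":0,"tx":0,"ty":0,"tz":-2.5,"claw":-1},
    {"rx":0,"ry":0,"rz":0,"tx":0,"ty":0,"tz":-4,"claw":-1},
    {"rx":0,"ry":0,"rz":0,"tx":0,"ty":0,"tz":-4,"claw":-1},
    {"rx":0,"ry":0,"rz":0,"tx":0,"ty":0,"tz":0,"claw":-1},
  ],
)

```text
t: 7.5
tcp_pos: [0.5916, 0.0887, 0.2934]
tool_rot: [0.002, 0.639, 0.77, 0.003]
contact_force: [0.2, 0.3, -0.6]
opening: 0.0851
```

```bash
python3 go.py .462 .0875 .285; python3 wb.py w5 .052
```

```text
t7.5 tcp [0.5916 0.0887 0.2934] yaw 10.64 tilt [0.0067 0.001 ] F [ 0.2  0.3 -0.6] open 0.0851 -> t cm [  2.27 -12.77   0.75]
[317.9 260.3] [67.2 71.8] [[0.5911 0.0887 0.052 ]]
[106.  213.5] [26.8 31.2] [[0.4707 0.0943 0.052 ]]
[88.9 21.7] [40.3 47. ] [[0.4609 0.1886 0.052 ]]
```

View pics/w5.png

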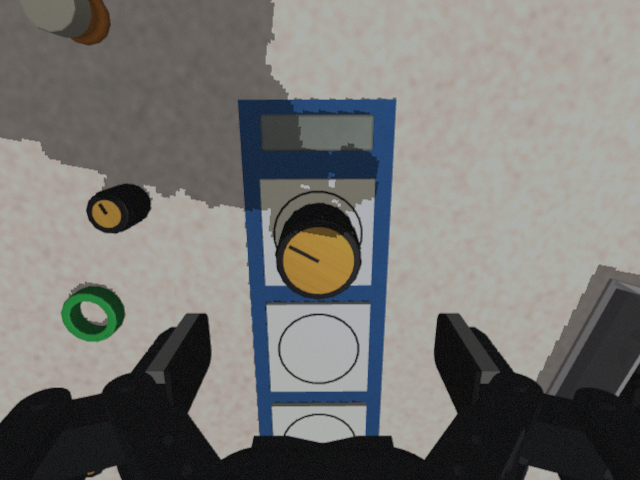

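k50 stands upright on pad a, with its inlay at (318,260) and the circle around its base. k26 is at (106,213) and pad b at (318,348). Measuring the knob against its pad now that the arm has settled.

```bash
cat > pads.py <<'E'
import sys
from rig import arm
from h import *
for _ in range(2):
    s=arm.state(); tcp=(s["tcp_pos"],s["tool_rot"]); f=arm.grab_frame("wrist")
im=f["color"]; hsv=cv2.cvtColor(im,cv2.COLOR_BGR2HSV); T=rot(s["tool_rot"]).as_matrix()
print("tcp",np.round(s["tcp_pos"],4),np.round(T[:2,2],4))
blue=((hsv[...,0]>95)&(hsv[...,0]<130)&(hsv[...,1]>110)).astype(np.uint8)
b=max(blobs(blue,2000,200000),key=cv2.contourArea)
bm=np.zeros(blue.shape,np.uint8); cv2.fillPoly(bm,[cv2.convexHull(b)],1)
for c in blobs((bm>0)&(blue==0),2500,60000):
    h=cv2.convexHull(c).astype(float)[:,0]; P=cast(f,h,.006,tcp)[:,:2]
    r=cv2.minAreaRect(P.astype(np.float32)*1000)
    print("pad",np.round(h.mean(0)),np.round(np.array(r[0])/1000,4),np.round(r[1],1),round(r[2],1))
m=(hsv[...,0]>10)&(hsv[...,0]<35)&(hsv[...,1]>110)&(hsv[...,2]>60)
m=cv2.morphologyEx(m.astype(np.uint8),cv2.MORPH_CLOSE,np.ones((5,5)))
for c in blobs(m,200,50000):
    el=cv2.fitEllipse(cv2.convexHull(c)); print("brass",np.round(el[0],1),np.round(el[1],1),*[np.round(cast(f,el[0],z,tcp)[0][:2],4) for z in map(float,sys.argv[1:])])
E
python3 pads.py .034 .052
```

```text
tcp [0.5908 0.0887 0.2893] [0.0012 0.0002]
pad [315. 416.] [ 0.6205 -0.0613] [89.4 29.6] 10.7
pad [314. 338.] [0.6071 0.0018] [77.  78.6] 10.7
pad [320. 246.] [0.5911 0.0853] [76.8 88.2] 10.8
pad [315. 134.] [0.5776 0.1567] [71.7 22.9] 10.7
brass [321.6 263.1] [68.2 73. ] [0.5924 0.0819] [0.5911 0.0886]
brass [106.9 215.2] [26.8 31.8] [0.4615 0.0882] [0.4708 0.0944]
brass [90.  21.4] [40.  47.3] [0.4511 0.1902] [0.4612 0.1882]
```

k50 is within about 2 mm of the pad centre. Next is k26 at (0.4615, 0.0882).

Emit:
carry_out(
  series=[
    {"rx":0,"ry":0,"rz":0,"tx":0.47,"ty":-2.54,"tz":0,"claw":-1},
    {"rx":0,"ry":0,"rz":0,"tx":0.47,"ty":-2.54,"tz":0,"claw":-1},
    {"rx":0,"ry":0,"rz":0,"tx":0.47,"ty":-2.54,"tz":0,"claw":-1},
    {"rx":0,"ry":0,"rz":0,"tx":0.47,"ty":-2.54,"tz":0,"claw":-1},
    {"rx":0,"ry":0,"rz":0,"tx":0.47,"ty":-2.54,"tz":0,"claw":-1},
    {"rx":0,"ry":0,"rz":0,"tx":0,"ty":0,"tz":0,"claw":-1},
    {"rx":0,"ry":0,"rz":0,"tx":0,"ty":0,"tz":0,"claw":-1},
  ],
)

```text
t: 8.35
tcp_pos: [0.4617, 0.0884, 0.2882]
tool_rot: [-0.0, 0.638, 0.77, -0.0]
contact_force: [0.7, 0.1, -0.4]
opening: 0.0854
```

```bash
python3 go.py .462 .088 .174; python3 wb.py w6 .034;python3 go.py .462 .088 .174
```

```text
t8.3 tcp [0.4617 0.0884 0.2882] yaw 10.66 tilt [-0.0009 -0.0003] F [ 0.7  0.1 -0.4] open 0.0854 -> t cm [-0.04  0.04 11.42]
[540.9 301.6] [61.5 75. ] [[0.6041 0.0821 0.034 ]]
[322.3 253.2] [27.4 28.6] [[0.4618 0.0883 0.034 ]]
t8.4 tcp [0.462  0.0884 0.2882] yaw 10.65 tilt [-0.0005 -0.0003] F [-0.1  0.4  0.4] open 0.0855 -> t cm [-0.03  0.   11.42]
```

View pics/w6.png

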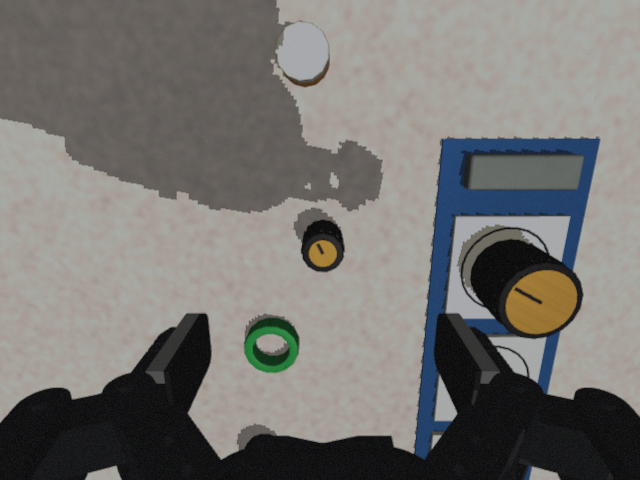

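Emit:
carry_out(
  series=[
    {"rx":0,"ry":0,"rz":0,"tx":0,"ty":0,"tz":3.5,"claw":-1},
    {"rx":0,"ry":0,"rz":0,"tx":0,"ty":0,"tz":3.5,"claw":-1},
    {"rx":0,"ry":0,"rz":0,"tx":0,"ty":0,"tz":2.5,"claw":-1},
    {"rx":0,"ry":0,"rz":0,"tx":0,"ty":0,"tz":1.6,"claw":-1},
    {"rx":0,"ry":0,"rz":0,"tx":0,"ty":0,"tz":0,"claw":-1},
    {"rx":0,"ry":0,"rz":0,"tx":0,"ty":0,"tz":0,"claw":1},
    {"rx":0,"ry":0,"rz":0,"tx":0,"ty":0,"tz":0,"claw":1},
    {"rx":0,"ry":0,"rz":0,"tx":0,"ty":0,"tz":0,"claw":1},
    {"rx":0,"ry":0,"rz":0,"tx":0,"ty":0,"tz":0,"claw":1},
    {"rx":0,"ry":0,"rz":0,"tx":0,"ty":0,"tz":0,"claw":1},
    {"rx":0,"ry":0,"rz":0,"tx":0,"ty":0,"tz":0,"claw":1},
    {"rx":0,"ry":0,"rz":0,"tx":0,"ty":0,"tz":0,"claw":1},
  ],
)

```text
t: 9.6
tcp_pos: [0.4618, 0.0884, 0.1783]
tool_rot: [0.0, 0.638, 0.77, 0.0]
contact_force: [0.1, 0.4, 10.3]
opening: 0.0246
```

```bash
python3 go.py .640 -.175 .276; python3 wb.py w7 .034
```

```text
t9.6 tcp [0.4618 0.0884 0.1783] yaw 10.65 tilt [0.001  0.0001] F [ 0.1  0.4 10.3] open 0.0246 -> t cm [-29.18  12.66  -9.75]
[322.1 360.6] [43.9 50.2] [[0.4623 0.0884 0.034 ]]
[288.8  16.7] [85.4 88.2] [[0.4347 0.1885 0.034 ]]
```

View pics/w7.png

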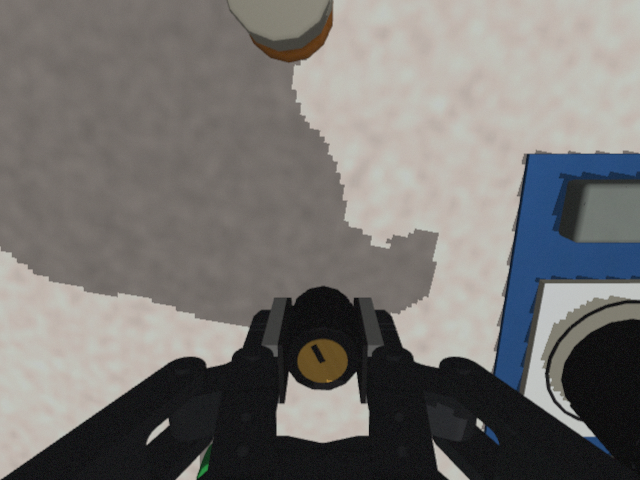

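Emit:
carry_out(
  series=[
    {"rx":0,"ry":0,"rz":0,"tx":0,"ty":0,"tz":-2,"claw":1},
    {"rx":0,"ry":0,"rz":0,"tx":0,"ty":0,"tz":-4,"claw":1},
    {"rx":0,"ry":0,"rz":0,"tx":0,"ty":0,"tz":-4,"claw":1},
    {"rx":0,"ry":0,"rz":0,"tx":-2.43,"ty":1.06,"tz":0,"claw":1},
    {"rx":0,"ry":0,"rz":0,"tx":-2.43,"ty":1.06,"tz":0,"claw":1},
    {"rx":0,"ry":0,"rz":0,"tx":-2.43,"ty":1.06,"tz":0,"claw":1},
    {"rx":0,"ry":0,"rz":0,"tx":-2.43,"ty":1.06,"tz":0,"claw":1},
    {"rx":0,"ry":0,"rz":0,"tx":-2.43,"ty":1.06,"tz":0,"claw":1},
    {"rx":0,"ry":0,"rz":0,"tx":-2.43,"ty":1.06,"tz":0,"claw":1},
    {"rx":0,"ry":0,"rz":0,"tx":-2.43,"ty":1.06,"tz":0,"claw":1},
    {"rx":0,"ry":0,"rz":0,"tx":-2.43,"ty":1.06,"tz":0,"claw":1},
    {"rx":0,"ry":0,"rz":0,"tx":-2.43,"ty":1.06,"tz":0,"claw":1},
  ],
)

```text
t: 10.85
tcp_pos: [0.5962, -0.11, 0.278]
tool_rot: [0.0, 0.639, 0.77, -0.0]
contact_force: [0.3, -0.5, -0.4]
opening: 0.0248
```

Emit:
carry_out(
  series=[
    {"rx":0,"ry":0,"rz":0,"tx":-2.43,"ty":1.06,"tz":0,"claw":1},
    {"rx":0,"ry":0,"rz":0,"tx":-2.43,"ty":1.06,"tz":0,"claw":1},
    {"rx":0,"ry":0,"rz":0,"tx":-2.43,"ty":1.06,"tz":0,"claw":1},
    {"rx":0,"ry":0,"rz":0,"tx":0,"ty":0,"tz":0,"claw":1},
    {"rx":0,"ry":0,"rz":0,"tx":0,"ty":0,"tz":0,"claw":1},
  ],
)

```text
t: 11.35
tcp_pos: [0.6403, -0.1748, 0.2775]
tool_rot: [-0.0, 0.639, 0.769, -0.0]
contact_force: [0.1, 0.3, 0.4]
opening: 0.0245
```

```bash
python3 pads.py .134;  python3 go.py .6405 -.1765 .185; python3 wb.py w8 .134
```

```text
tcp [ 0.6403 -0.1743  0.2777] [-0.0004  0.0004]
pad [322. 255.] [ 0.6426 -0.1838] [95.2 91. ] 10.7
pad [321.  96.] [ 0.6241 -0.0878] [76.8 76.1] 10.7
brass [322.1 360.3] [43.8 50. ] [ 0.6406 -0.1736]
brass [620.5 370.9] [137.  157.4] [ 0.7413 -0.1589]
t11.4 tcp [ 0.6403 -0.174   0.2779] yaw 10.69 tilt [-0.0003  0.0004] F [-0.2  1.3  0.2] open 0.0250 -> t cm [-0.25 -0.03  9.29]
[322.1 360.3] [43.8 50. ] [[ 0.6406 -0.1735  0.134 ]]
[617.9 372.4] [111.4 166.8] [[ 0.7409 -0.1594  0.134 ]]
```

View pics/w8.png

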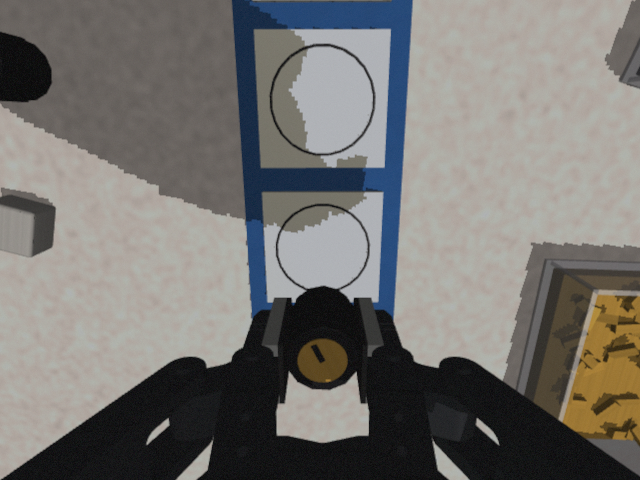

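The circle on pad d is fully in view: columns 276–369, rows 204–291. Casting its centre.

```bash
cat > circ.py <<'E'
import sys
from rig import arm
from h import *
s=arm.state(); tcp=(s["tcp_pos"],s["tool_rot"]); f=arm.grab_frame("wrist"); g=cv2.cvtColor(f["color"],cv2.COLOR_BGR2GRAY)
g=cv2.morphologyEx(g,cv2.MORPH_BLACKHAT,np.ones((7,7))); m=(g>35).astype(np.uint8)
u0,v0=map(float,sys.argv[1:3]); rot_=None
ys,xs=np.nonzero(m); P=cast(f,np.c_[xs,ys],.006,tcp)[:,:2]; c=cast(f,[u0,v0],.006,tcp)[0,:2]
from scipy.optimize import least_squares
for tol in(.006,.003,.0015):
    k=abs(np.hypot(*(P-c).T)-.03)<tol
    c=least_squares(lambda q:np.hypot(*(P[k]-q).T)-.0298,c,loss="soft_l1",f_scale=.0005).x
a=np.arctan2(*(P[k]-c).T); print("circle",np.round(c,4),k.sum(),"arc bins",len(set(np.round(a,1))),"tcp",np.round(s["tcp_pos"],4))
E
python3 circ.py 322 248; python3 circ.py 322 100
```

```text
circle [ 0.6414 -0.1774] 670 arc bins 56 tcp [ 0.6404 -0.174   0.2779]
circle [ 0.6243 -0.0878] 1015 arc bins 63 tcp [ 0.6404 -0.174   0.278 ]
```

Emit:
carry_out(
  series=[
    {"rx":0,"ry":0,"rz":0,"tx":-0.4,"ty":0,"tz":3,"claw":1},
    {"rx":0,"ry":0,"rz":0,"tx":0,"ty":0,"tz":3,"claw":1},
    {"rx":0,"ry":0,"rz":0,"tx":0,"ty":0,"tz":1.6,"claw":1},
    {"rx":0,"ry":0,"rz":0,"tx":0,"ty":0,"tz":0.8,"claw":1},
    {"rx":0,"ry":0,"rz":0,"tx":0,"ty":0,"tz":0.5,"claw":1},
    {"rx":0,"ry":0,"rz":0,"tx":0,"ty":0,"tz":0.3,"claw":1},
    {"rx":0,"ry":0,"rz":0,"tx":0,"ty":0,"tz":0.1,"claw":1},
    {"rx":0,"ry":0,"rz":0,"tx":0,"ty":0,"tz":0,"claw":1},
  ],
)

```text
t: 12.4
tcp_pos: [0.6414, -0.1787, 0.1853]
tool_rot: [0.0, 0.638, 0.77, 0.0]
contact_force: [0.4, 0.2, 0.7]
opening: 0.0247
```

```bash
python3 go.py .6410 -.178 .184; python3 wb.py w9 .040
```

```text
t12.4 tcp [ 0.6414 -0.1787  0.1853] yaw 10.64 tilt [ 0.0008 -0.0003] F [0.4 0.2 0.7] open 0.0247 -> t cm [ 0.08 -0.03  0.13]
[322.4 426.2] [ 31.9 110.4] [[ 0.6474 -0.2068  0.04  ]]
[322.  360.2] [44.1 50.3] [[ 0.642  -0.1793  0.04  ]]
```

Emit:
carry_out(
  series=[
    {"rx":0,"ry":0,"rz":0,"tx":0.08,"ty":-0.03,"tz":0.1,"claw":1},
    {"rx":0,"ry":0,"rz":0,"tx":0,"ty":0,"tz":0.05,"claw":1},
    {"rx":0,"ry":0,"rz":0,"tx":0,"ty":0,"tz":0,"claw":1},
  ],
)

```text
t: 12.75
tcp_pos: [0.641, -0.1781, 0.1844]
tool_rot: [0.001, 0.638, 0.77, 0.0]
contact_force: [-1.8, -0.6, 13.1]
opening: 0.0251
```

```bash
python3 go.py .6410 -.178 .184
```

```text
t12.8 tcp [ 0.641  -0.1781  0.1844] yaw 10.64 tilt [ 0.0012 -0.0007] F [-1.8 -0.6 13.1] open 0.0251 -> t cm [0.01 0.   0.04]
```

Down on the pad. Release and rise.

Emit:
carry_out(
  series=[
    {"rx":0,"ry":0,"rz":0,"tx":0,"ty":0,"tz":0,"claw":-1},
    {"rx":0,"ry":0,"rz":0,"tx":0,"ty":0,"tz":0,"claw":-1},
    {"rx":0,"ry":0,"rz":0,"tx":0,"ty":0,"tz":0,"claw":-1},
    {"rx":0,"ry":0,"rz":0,"tx":0,"ty":0,"tz":0,"claw":-1},
    {"rx":0,"ry":0,"rz":0,"tx":0,"ty":0,"tz":0,"claw":-1},
    {"rx":0,"ry":0,"rz":0,"tx":0,"ty":0,"tz":-2.5,"claw":-1},
    {"rx":0,"ry":0,"rz":0,"tx":0,"ty":0,"tz":-4,"claw":-1},
    {"rx":0,"ry":0,"rz":0,"tx":0,"ty":0,"tz":-4,"claw":-1},
    {"rx":0,"ry":0,"rz":0,"tx":0,"ty":0,"tz":0,"claw":-1},
    {"rx":0,"ry":0,"rz":0,"tx":0,"ty":0,"tz":0,"claw":-1},
  ],
)

```text
t: 13.75
tcp_pos: [0.6408, -0.178, 0.2888]
tool_rot: [0.0, 0.638, 0.77, 0.0]
contact_force: [0.1, 0.6, 0.2]
opening: 0.0853
```

```bash
python3 wb.py w10 .040; python3 go.py .4495 -.1035 .289; python3 circ.py 322 238
```

```text
[322.4 331.1] [97.8 99.5] [[ 0.6509 -0.2277  0.04  ]]
[605.9 357.1] [100.3 174.1] [[ 0.8359 -0.2124  0.04  ]]
[322.1 256.5] [27.7 29.4] [[ 0.6414 -0.1782  0.04  ]]
t13.8 tcp [ 0.6406 -0.1779  0.2878] yaw 10.65 tilt [-0.0007  0.0001] F [-0.9  1.3 -0.6] open 0.0856 -> t cm [ 10.84 -17.41  -0.11]
circle [ 0.6414 -0.1775] 710 arc bins 63 tcp [ 0.6406 -0.1779  0.2878]
```

View pics/w10.png

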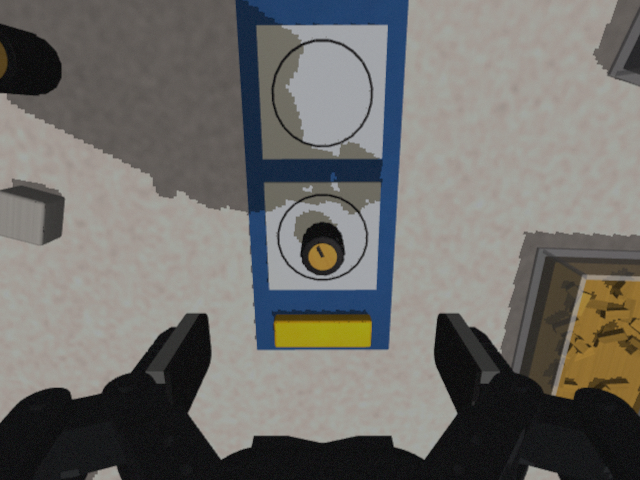

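k26 stands on pad d with its inlay at (322,256), 0.7 mm from the circle centre, and the yellow block is just beyond at (322,331). Next is k34.

Emit:
carry_out(
  series=[
    {"rx":0,"ry":0,"rz":0,"tx":1.35,"ty":-2.18,"tz":0,"claw":-1},
    {"rx":0,"ry":0,"rz":0,"tx":1.35,"ty":-2.18,"tz":0,"claw":-1},
    {"rx":0,"ry":0,"rz":0,"tx":1.35,"ty":-2.18,"tz":0,"claw":-1},
    {"rx":0,"ry":0,"rz":0,"tx":1.35,"ty":-2.18,"tz":0,"claw":-1},
    {"rx":0,"ry":0,"rz":0,"tx":1.35,"ty":-2.18,"tz":0,"claw":-1},
    {"rx":0,"ry":0,"rz":0,"tx":1.35,"ty":-2.18,"tz":0,"claw":-1},
    {"rx":0,"ry":0,"rz":0,"tx":1.35,"ty":-2.18,"tz":0,"claw":-1},
    {"rx":0,"ry":0,"rz":0,"tx":1.35,"ty":-2.18,"tz":0,"claw":-1},
    {"rx":0,"ry":0,"rz":0,"tx":0,"ty":0,"tz":0,"claw":-1},
    {"rx":0,"ry":0,"rz":0,"tx":0,"ty":0,"tz":0,"claw":-1},
  ],
)

```text
t: 14.85
tcp_pos: [0.4495, -0.104, 0.2878]
tool_rot: [-0.0, 0.638, 0.77, -0.0]
contact_force: [0.4, 0.3, 0.4]
opening: 0.0852
```

```bash
python3 wb.py w11 .038; python3 go.py .4495 -.1035 .177
```

```text
[321.8 253.9] [40.4 42.6] [[ 0.4492 -0.103   0.038 ]]
t14.9 tcp [ 0.4498 -0.1042  0.2878] yaw 10.64 tilt [-0.0003 -0.0001] F [-1.  -0.6  0.4] open 0.0853 -> t cm [ 0.07 -0.02 11.08]
```

View pics/w11.png

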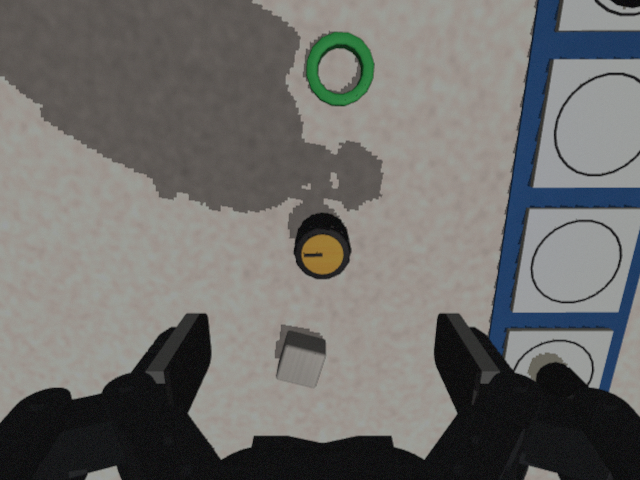

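k34 is centred under the gripper at (322,254). The grey cube sits clear to one side. Grip.

Emit:
carry_out(
  series=[
    {"rx":0,"ry":0,"rz":0,"tx":0.08,"ty":0,"tz":3.5,"claw":-1},
    {"rx":0,"ry":0,"rz":0,"tx":0,"ty":0,"tz":3.5,"claw":-1},
    {"rx":0,"ry":0,"rz":0,"tx":0,"ty":0,"tz":2.5,"claw":-1},
    {"rx":0,"ry":0,"rz":0,"tx":0,"ty":0,"tz":1.6,"claw":-1},
    {"rx":0,"ry":0,"rz":0,"tx":0,"ty":0,"tz":0,"claw":-1},
    {"rx":0,"ry":0,"rz":0,"tx":0,"ty":0,"tz":0,"claw":1},
    {"rx":0,"ry":0,"rz":0,"tx":0,"ty":0,"tz":0,"claw":1},
    {"rx":0,"ry":0,"rz":0,"tx":0,"ty":0,"tz":0,"claw":1},
    {"rx":0,"ry":0,"rz":0,"tx":0,"ty":0,"tz":0,"claw":1},
    {"rx":0,"ry":0,"rz":0,"tx":0,"ty":0,"tz":0,"claw":1},
    {"rx":0,"ry":0,"rz":0,"tx":0,"ty":0,"tz":0,"claw":1},
    {"rx":0,"ry":0,"rz":0,"tx":0,"ty":0,"tz":0,"claw":1},
  ],
)

```text
t: 16.1
tcp_pos: [0.4495, -0.1033, 0.178]
tool_rot: [0.001, 0.638, 0.77, 0.0]
contact_force: [-0.8, 0.4, 11.5]
opening: 0.0327
```

```bash
python3 wb.py w12 .038; python3 go.py .624 -.0882 .278
```

```text
[322. 367.] [66.1 76.3] [[ 0.45   -0.1028  0.038 ]]
t16.1 tcp [ 0.4495 -0.1033  0.178 ] yaw 10.64 tilt [ 0.0012 -0.0003] F [-0.2  1.1 11.7] open 0.0332 -> t cm [-1.75 17.44 -9.98]
```

Emit:
carry_out(
  series=[
    {"rx":0,"ry":0,"rz":0,"tx":0,"ty":0,"tz":-2,"claw":1},
    {"rx":0,"ry":0,"rz":0,"tx":0,"ty":0,"tz":-4,"claw":1},
    {"rx":0,"ry":0,"rz":0,"tx":0,"ty":0,"tz":-4,"claw":1},
    {"rx":0,"ry":0,"rz":0,"tx":-0.25,"ty":2.49,"tz":0,"claw":1},
    {"rx":0,"ry":0,"rz":0,"tx":-0.25,"ty":2.49,"tz":0,"claw":1},
    {"rx":0,"ry":0,"rz":0,"tx":-0.25,"ty":2.49,"tz":0,"claw":1},
    {"rx":0,"ry":0,"rz":0,"tx":-0.25,"ty":2.49,"tz":0,"claw":1},
    {"rx":0,"ry":0,"rz":0,"tx":-0.25,"ty":2.49,"tz":0,"claw":1},
    {"rx":0,"ry":0,"rz":0,"tx":-0.25,"ty":2.49,"tz":0,"claw":1},
    {"rx":0,"ry":0,"rz":0,"tx":-0.25,"ty":2.49,"tz":0,"claw":1},
    {"rx":0,"ry":0,"rz":0,"tx":0,"ty":0,"tz":0,"claw":1},
    {"rx":0,"ry":0,"rz":0,"tx":0,"ty":0,"tz":0,"claw":1},
  ],
)

```text
t: 17.35
tcp_pos: [0.6236, -0.0882, 0.2772]
tool_rot: [-0.0, 0.638, 0.77, -0.0]
contact_force: [-0.4, 0.8, -0.2]
opening: 0.0331
```

```bash
python3 wb.py w13 .138; python3 go.py .624 -.0882 .185; python3 circ.py 322 245;python3 circ.py 322 100
```

```text
[323.5 431.9] [20.4 92.7] [[ 0.6291 -0.1129  0.138 ]]
[565.1 421.3] [11.3 38.3] [[ 0.7097 -0.093   0.138 ]]
[322.1 366.8] [65.9 76. ] [[ 0.6237 -0.0871  0.138 ]]
t17.4 tcp [ 0.6233 -0.0884  0.2774] yaw 10.64 tilt [-0.0005 -0.0002] F [ 0.9  0.  -0.4] open 0.0326 -> t cm [0.01 0.07 9.23]
circle [ 0.6243 -0.0878] 644 arc bins 54 tcp [ 0.6233 -0.0884  0.2774]
circle [0.6074 0.0007] 1060 arc bins 63 tcp [ 0.6233 -0.0884  0.2774]
```

View pics/w13.png

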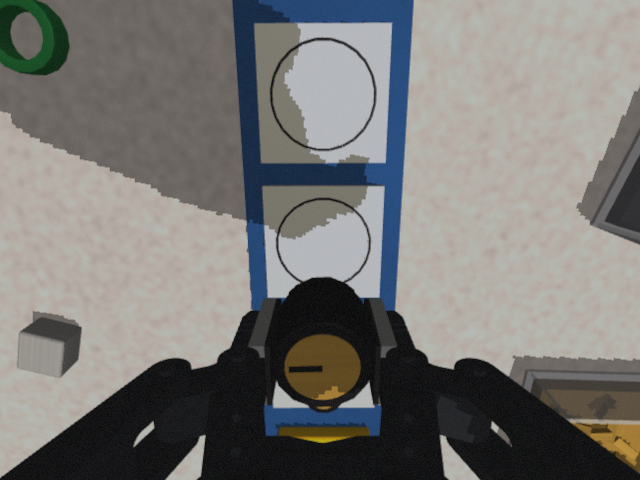

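Pad c's circle is centred at (322,242), which casts to (0.6243, −0.0878). Pad b's circle is at (0.6074, 0.0007). Lowering.

Emit:
carry_out(
  series=[
    {"rx":0,"ry":0,"rz":0,"tx":-0.03,"ty":0.05,"tz":3,"claw":1},
    {"rx":0,"ry":0,"rz":0,"tx":0,"ty":0,"tz":3,"claw":1},
    {"rx":0,"ry":0,"rz":0,"tx":0,"ty":0,"tz":1.6,"claw":1},
    {"rx":0,"ry":0,"rz":0,"tx":0,"ty":0,"tz":0.8,"claw":1},
    {"rx":0,"ry":0,"rz":0,"tx":0,"ty":0,"tz":0.5,"claw":1},
    {"rx":0,"ry":0,"rz":0,"tx":0,"ty":0,"tz":0.3,"claw":1},
    {"rx":0,"ry":0,"rz":0,"tx":0,"ty":0,"tz":0.1,"claw":1},
    {"rx":0,"ry":0,"rz":0,"tx":0,"ty":0,"tz":0,"claw":1},
  ],
)

```text
t: 18.3
tcp_pos: [0.6245, -0.0885, 0.1847]
tool_rot: [0.0, 0.638, 0.77, 0.0]
contact_force: [0.2, 0.4, -0.4]
opening: 0.0332
```

```bash
python3 go.py .624 -.0886 .184
```

```text
t18.3 tcp [ 0.6245 -0.0885  0.1847] yaw 10.65 tilt [ 0.0007 -0.0002] F [ 0.2  0.4 -0.4] open 0.0332 -> t cm [-0.   -0.05  0.07]
```

Emit:
carry_out(
  series=[
    {"rx":0,"ry":0,"rz":0,"tx":0,"ty":-0.05,"tz":0.1,"claw":1},
    {"rx":0,"ry":0,"rz":0,"tx":0,"ty":0,"tz":0,"claw":1},
    {"rx":0,"ry":0,"rz":0,"tx":0,"ty":0,"tz":0,"claw":1},
  ],
)

```text
t: 18.6
tcp_pos: [0.6242, -0.0885, 0.1841]
tool_rot: [0.001, 0.638, 0.77, 0.0]
contact_force: [-1.2, 0.3, 7.5]
opening: 0.0329
```

```bash
python3 go.py .624 -.0886 .184
```

```text
t18.6 tcp [ 0.6242 -0.0885  0.1841] yaw 10.65 tilt [ 0.0014 -0.0002] F [-1.2  0.3  7.5] open 0.0329 -> t cm [-0.   -0.02  0.01]
```

Emit:
carry_out(
  series=[
    {"rx":0,"ry":0,"rz":0,"tx":0,"ty":0,"tz":0,"claw":-1},
    {"rx":0,"ry":0,"rz":0,"tx":0,"ty":0,"tz":0,"claw":-1},
    {"rx":0,"ry":0,"rz":0,"tx":0,"ty":0,"tz":0,"claw":-1},
    {"rx":0,"ry":0,"rz":0,"tx":0,"ty":0,"tz":0,"claw":-1},
    {"rx":0,"ry":0,"rz":0,"tx":0,"ty":0,"tz":0,"claw":-1},
    {"rx":0,"ry":0,"rz":0,"tx":0,"ty":0,"tz":-2.5,"claw":-1},
    {"rx":0,"ry":0,"rz":0,"tx":0,"ty":0,"tz":-4,"claw":-1},
    {"rx":0,"ry":0,"rz":0,"tx":0,"ty":0,"tz":-4,"claw":-1},
    {"rx":0,"ry":0,"rz":0,"tx":0,"ty":0,"tz":0,"claw":-1},
    {"rx":0,"ry":0,"rz":0,"tx":0,"ty":0,"tz":0,"claw":-1},
  ],
)

```text
t: 19.6
tcp_pos: [0.6239, -0.0885, 0.2888]
tool_rot: [0.0, 0.638, 0.77, 0.0]
contact_force: [-0.7, 0.5, -0.5]
opening: 0.0855
```

```bash
python3 wb.py w14 .044; python3 go.py .375 -.3115 .289; python3 circ.py 322 238
```

```text
[323.  425.4] [34.4 95.8] [[ 0.6476 -0.2075  0.044 ]]
[322.2 385. ] [22.3 26.3] [[ 0.6409 -0.1754  0.044 ]]
[322.2 257.6] [40.9 43.5] [[ 0.6245 -0.088   0.044 ]]
t19.6 tcp [ 0.6237 -0.0885  0.2879] yaw 10.65 tilt [-0.0006  0.    ] F [ 0.1 -0.6  0.3] open 0.0857 -> t cm [-17.32 -28.57  -0.1 ]
circle [ 0.6243 -0.0877] 735 arc bins 63 tcp [ 0.6237 -0.0885  0.2879]
```

View pics/w14.png

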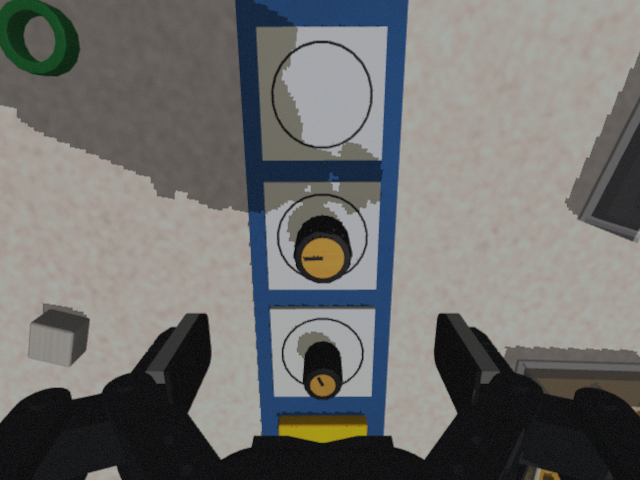

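k34 stands on pad c with its inlay at (322,258), within about 0.5 mm of the circle centre. k26 is still upright on pad d. Now k42.

Emit:
carry_out(
  series=[
    {"rx":0,"ry":0,"rz":0,"tx":-1.44,"ty":-2.38,"tz":0,"claw":-1},
    {"rx":0,"ry":0,"rz":0,"tx":-1.44,"ty":-2.38,"tz":0,"claw":-1},
    {"rx":0,"ry":0,"rz":0,"tx":-1.44,"ty":-2.38,"tz":0,"claw":-1},
    {"rx":0,"ry":0,"rz":0,"tx":-1.44,"ty":-2.38,"tz":0,"claw":-1},
    {"rx":0,"ry":0,"rz":0,"tx":-1.44,"ty":-2.38,"tz":0,"claw":-1},
    {"rx":0,"ry":0,"rz":0,"tx":-1.44,"ty":-2.38,"tz":0,"claw":-1},
    {"rx":0,"ry":0,"rz":0,"tx":-1.44,"ty":-2.38,"tz":0,"claw":-1},
    {"rx":0,"ry":0,"rz":0,"tx":-1.44,"ty":-2.38,"tz":0,"claw":-1},
    {"rx":0,"ry":0,"rz":0,"tx":-1.44,"ty":-2.38,"tz":0,"claw":-1},
    {"rx":0,"ry":0,"rz":0,"tx":-1.44,"ty":-2.38,"tz":0,"claw":-1},
    {"rx":0,"ry":0,"rz":0,"tx":-1.44,"ty":-2.38,"tz":0,"claw":-1},
    {"rx":0,"ry":0,"rz":0,"tx":-1.44,"ty":-2.38,"tz":0,"claw":-1},
  ],
)

```text
t: 20.9
tcp_pos: [0.3741, -0.3117, 0.2874]
tool_rot: [-0.001, 0.638, 0.77, -0.0]
contact_force: [0.5, -0.1, 0.4]
opening: 0.0851
```

Emit:
carry_out(
  series=[
    {"rx":0,"ry":0,"rz":0,"tx":0,"ty":0,"tz":0,"claw":-1},
    {"rx":0,"ry":0,"rz":0,"tx":0,"ty":0,"tz":0,"claw":-1},
  ],
)

```text
t: 21.1
tcp_pos: [0.375, -0.3112, 0.2876]
tool_rot: [-0.001, 0.639, 0.769, 0.0]
contact_force: [0.2, 0.6, -0.3]
opening: 0.0851
```

```bash
python3 wb.py w15 .042; python3 go.py .375 -.3115 .177
```

```text
[322.6 257.6] [53.7 56.8] [[ 0.3755 -0.3107  0.042 ]]
t21.1 tcp [ 0.3755 -0.3107  0.2877] yaw 10.67 tilt [-0.0003  0.0008] F [-0.3 -0.1 -0.3] open 0.0855 -> t cm [-0.08 -0.06 11.07]
```

View pics/w15.png

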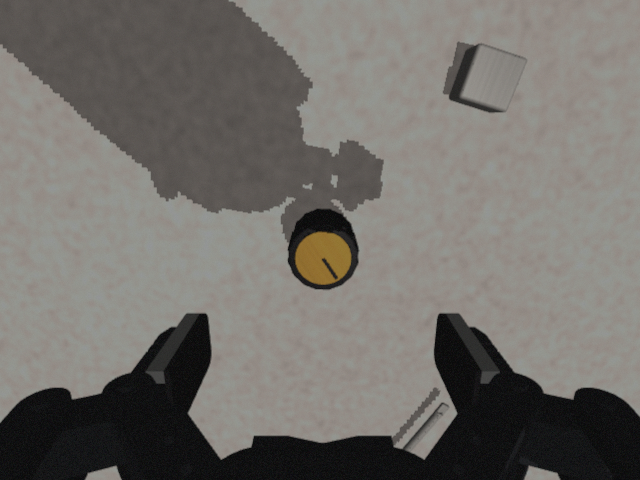

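k42 is directly below at (322,258), and the screwdriver tip at (440,403) is well clear. Grip.

Emit:
carry_out(
  series=[
    {"rx":0,"ry":0,"rz":0,"tx":-0.04,"ty":0,"tz":3.5,"claw":-1},
    {"rx":0,"ry":0,"rz":0,"tx":0,"ty":0,"tz":3.5,"claw":-1},
    {"rx":0,"ry":0,"rz":0,"tx":0,"ty":0,"tz":2.5,"claw":-1},
    {"rx":0,"ry":0,"rz":0,"tx":0,"ty":0,"tz":1.5,"claw":-1},
    {"rx":0,"ry":0,"rz":0,"tx":0,"ty":0,"tz":0,"claw":-1},
    {"rx":0,"ry":0,"rz":0,"tx":0,"ty":0,"tz":0,"claw":1},
    {"rx":0,"ry":0,"rz":0,"tx":0,"ty":0,"tz":0,"claw":1},
    {"rx":0,"ry":0,"rz":0,"tx":0,"ty":0,"tz":0,"claw":1},
    {"rx":0,"ry":0,"rz":0,"tx":0,"ty":0,"tz":0,"claw":1},
    {"rx":0,"ry":0,"rz":0,"tx":0,"ty":0,"tz":0,"claw":1},
    {"rx":0,"ry":0,"rz":0,"tx":0,"ty":0,"tz":0,"claw":1},
    {"rx":0,"ry":0,"rz":0,"tx":0,"ty":0,"tz":0,"claw":1},
  ],
)

```text
t: 22.35
tcp_pos: [0.3754, -0.3116, 0.1791]
tool_rot: [0.001, 0.638, 0.77, 0.0]
contact_force: [0.3, 0.8, 10.9]
opening: 0.0407
```

```bash
python3 wb.py w16 .042; python3 go.py .6072 -.0005 .28
```

```text
[322.1 370.8] [ 88.6 103. ] [[ 0.3758 -0.3105  0.042 ]]
t22.4 tcp [ 0.3754 -0.3116  0.1791] yaw 10.65 tilt [ 0.0011 -0.0008] F [-0.3  1.5 10.2] open 0.0410 -> t cm [ 26.28  28.54 -10.09]
```

Emit:
carry_out(
  series=[
    {"rx":0,"ry":0,"rz":0,"tx":0,"ty":0,"tz":-2,"claw":1},
    {"rx":0,"ry":0,"rz":0,"tx":0,"ty":0,"tz":-4,"claw":1},
    {"rx":0,"ry":0,"rz":0,"tx":0,"ty":0,"tz":-4,"claw":1},
    {"rx":0,"ry":0,"rz":0,"tx":1.75,"ty":1.9,"tz":0,"claw":1},
    {"rx":0,"ry":0,"rz":0,"tx":1.75,"ty":1.9,"tz":0,"claw":1},
    {"rx":0,"ry":0,"rz":0,"tx":1.75,"ty":1.9,"tz":0,"claw":1},
    {"rx":0,"ry":0,"rz":0,"tx":1.75,"ty":1.9,"tz":0,"claw":1},
    {"rx":0,"ry":0,"rz":0,"tx":1.75,"ty":1.9,"tz":0,"claw":1},
    {"rx":0,"ry":0,"rz":0,"tx":1.75,"ty":1.9,"tz":0,"claw":1},
    {"rx":0,"ry":0,"rz":0,"tx":1.75,"ty":1.9,"tz":0,"claw":1},
    {"rx":0,"ry":0,"rz":0,"tx":1.75,"ty":1.9,"tz":0,"claw":1},
    {"rx":0,"ry":0,"rz":0,"tx":1.75,"ty":1.9,"tz":0,"claw":1},
  ],
)

```text
t: 23.6
tcp_pos: [0.5147, -0.1241, 0.2788]
tool_rot: [0.0, 0.638, 0.77, 0.0]
contact_force: [-0.1, -0.5, 0.3]
opening: 0.0414
```

Emit:
carry_out(
  series=[
    {"rx":0,"ry":0,"rz":0,"tx":1.75,"ty":1.9,"tz":0,"claw":1},
    {"rx":0,"ry":0,"rz":0,"tx":1.75,"ty":1.9,"tz":0,"claw":1},
    {"rx":0,"ry":0,"rz":0,"tx":1.75,"ty":1.9,"tz":0,"claw":1},
    {"rx":0,"ry":0,"rz":0,"tx":1.75,"ty":1.9,"tz":0,"claw":1},
    {"rx":0,"ry":0,"rz":0,"tx":1.75,"ty":1.9,"tz":0,"claw":1},
    {"rx":0,"ry":0,"rz":0,"tx":1.75,"ty":1.9,"tz":0,"claw":1},
    {"rx":0,"ry":0,"rz":0,"tx":0,"ty":0,"tz":0,"claw":1},
    {"rx":0,"ry":0,"rz":0,"tx":0,"ty":0,"tz":0,"claw":1},
  ],
)

```text
t: 24.4
tcp_pos: [0.6067, -0.0007, 0.2784]
tool_rot: [0.0, 0.638, 0.77, -0.0]
contact_force: [-0.1, -1.7, -0.7]
opening: 0.0408
```

```bash
python3 wb.py w17 .142; python3 go.py .607 -.0003 .185; python3 circ.py 322 245
```

```text
[322.1 370.8] [ 88.7 102.9] [[0.6068 0.0009 0.142 ]]
[324.4  89.3] [87.8 94.2] [[0.5918 0.0834 0.142 ]]
t24.4 tcp [ 0.6065 -0.0014  0.2785] yaw 10.62 tilt [-0.0001 -0.0005] F [ 0.7 -0.5 -1.9] open 0.0412 -> t cm [0.1  0.07 9.35]
circle [0.6074 0.0009] 598 arc bins 50 tcp [ 0.6065 -0.0014  0.2785]
```

View pics/w17.png

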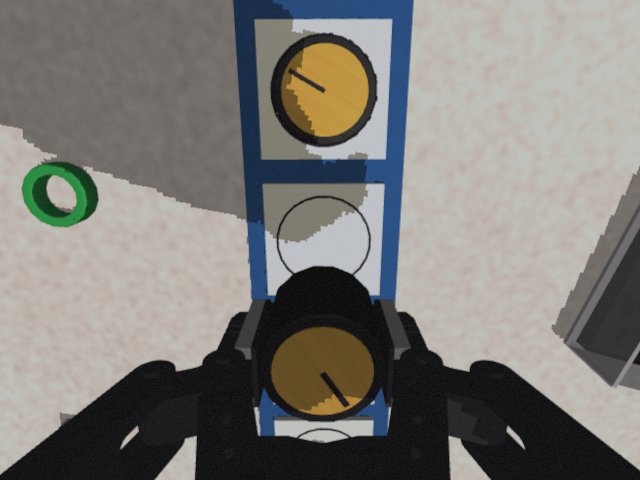

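Pad b's circle is centred at (323,240) and still empty. k50 is upright on the next pad at (324,89). Lowering.

Emit:
carry_out(
  series=[
    {"rx":0,"ry":0,"rz":0,"tx":0.08,"ty":0.05,"tz":3,"claw":1},
    {"rx":0,"ry":0,"rz":0,"tx":0,"ty":0,"tz":3,"claw":1},
    {"rx":0,"ry":0,"rz":0,"tx":0,"ty":0,"tz":1.6,"claw":1},
    {"rx":0,"ry":0,"rz":0,"tx":0,"ty":0,"tz":0.8,"claw":1},
    {"rx":0,"ry":0,"rz":0,"tx":0,"ty":0,"tz":0.5,"claw":1},
    {"rx":0,"ry":0,"rz":0,"tx":0,"ty":0,"tz":0.3,"claw":1},
    {"rx":0,"ry":0,"rz":0,"tx":0,"ty":0,"tz":0.1,"claw":1},
    {"rx":0,"ry":0,"rz":0,"tx":0,"ty":0,"tz":0,"claw":1},
  ],
)

```text
t: 25.3
tcp_pos: [0.6073, -0.0, 0.1857]
tool_rot: [0.0, 0.638, 0.77, 0.0]
contact_force: [-0.2, 0.4, 0.1]
opening: 0.041
```

```bash
python3 go.py .607 -.0003 .1845
```

```text
t25.3 tcp [ 0.6073 -0.      0.1857] yaw 10.65 tilt [ 0.0007 -0.0001] F [-0.2  0.4  0.1] open 0.0410 -> t cm [-0.02 -0.04  0.12]
```

Emit:
carry_out(
  series=[
    {"rx":0,"ry":0,"rz":0,"tx":-0.02,"ty":-0.03,"tz":0.12,"claw":1},
    {"rx":0,"ry":0,"rz":0,"tx":0,"ty":0,"tz":0,"claw":1},
    {"rx":0,"ry":0,"rz":0,"tx":0,"ty":0,"tz":0,"claw":1},
  ],
)

```text
t: 25.6
tcp_pos: [0.6072, -0.0001, 0.1852]
tool_rot: [0.001, 0.638, 0.77, 0.001]
contact_force: [-2.1, 1.5, 13.0]
opening: 0.0406
```

```bash
python3 go.py .607 -.0003 .1845
```

```text
t25.6 tcp [ 6.072e-01 -1.000e-04  1.852e-01] yaw 10.65 tilt [0.0014 0.0001] F [-2.1  1.5 13. ] open 0.0406 -> t cm [-0.01 -0.02  0.07]
```

Emit:
carry_out(
  series=[
    {"rx":0,"ry":0,"rz":0,"tx":0,"ty":0,"tz":0,"claw":-1},
    {"rx":0,"ry":0,"rz":0,"tx":0,"ty":0,"tz":0,"claw":-1},
    {"rx":0,"ry":0,"rz":0,"tx":0,"ty":0,"tz":0,"claw":-1},
    {"rx":0,"ry":0,"rz":0,"tx":0,"ty":0,"tz":0,"claw":-1},
    {"rx":0,"ry":0,"rz":0,"tx":0,"ty":0,"tz":0,"claw":-1},
    {"rx":0,"ry":0,"rz":0,"tx":0,"ty":0,"tz":-2.5,"claw":-1},
    {"rx":0,"ry":0,"rz":0,"tx":0,"ty":0,"tz":-4,"claw":-1},
    {"rx":0,"ry":0,"rz":0,"tx":0,"ty":0,"tz":-4,"claw":-1},
    {"rx":0,"ry":0,"rz":0,"tx":0,"ty":0,"tz":0,"claw":-1},
    {"rx":0,"ry":0,"rz":0,"tx":0,"ty":0,"tz":0,"claw":-1},
  ],
)

```text
t: 26.6
tcp_pos: [0.6069, -0.0002, 0.2896]
tool_rot: [0.0, 0.638, 0.77, 0.0]
contact_force: [-0.8, -0.5, -1.1]
opening: 0.0852
```

```bash
python3 wb.py w18 .048; python3 circ.py 322 238; python3 go.py .607 0 .289
python3 - <<'E'
from rig import arm
import cv2
for n in("scene","side"):
    cv2.imwrite(f"pics/{n}1.png",arm.grab_frame(n)["color"])
E
```

```text
[322.9 385.9] [32.9 38.9] [[ 0.624  -0.0851  0.048 ]]
[322.3 258.6] [54.5 58. ] [[0.6074 0.0009 0.048 ]]
[323.   91.9] [82.9 88.8] [[0.5911 0.0894 0.048 ]]
circle [0.6074 0.0009] 596 arc bins 54 tcp [ 6.068e-01 -2.000e-04  2.887e-01]
t26.7 tcp [ 6.067e-01 -2.000e-04  2.882e-01] yaw 10.65 tilt [-0.0014 -0.0001] F [-0.1  0.  -1.2] open 0.0856 -> t cm [ 0.02  0.03 -0.08]
```

View pics/w18.png

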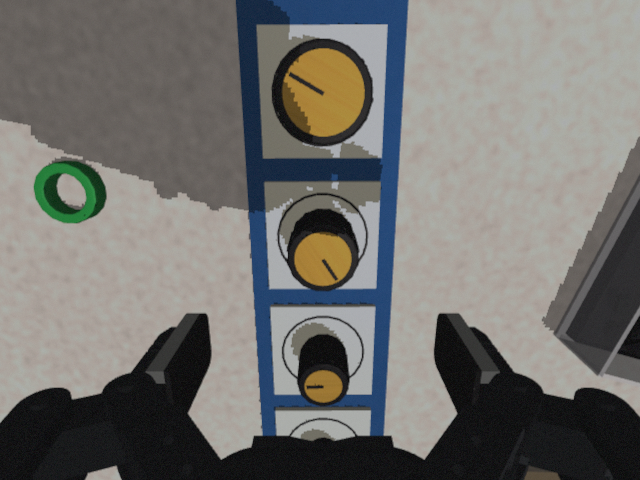

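View pics/side1.png

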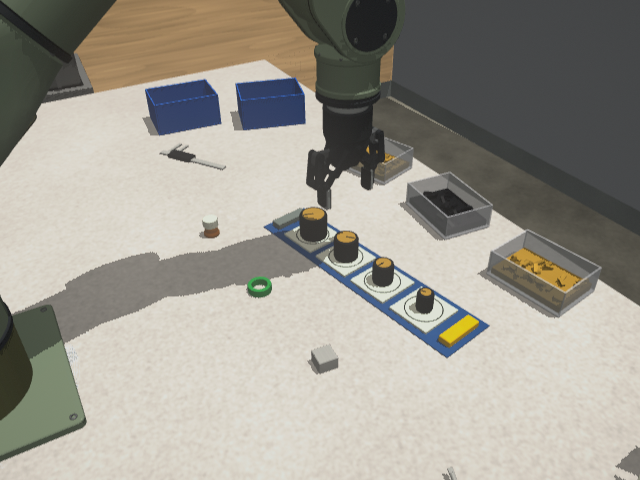

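k50, k42 and k34 all look upright here. k50's pad is fully visible in this view, so I can check it directly.

```bash
python3 pads.py .052
python3 - <<'E'
from h import *
E
```

```text
tcp [ 6.068e-01 -2.000e-04  2.881e-01] [-0.0015 -0.0001]
pad [323. 341.] [ 0.6276 -0.106 ] [ 80.  117.3] 10.8
pad [320. 244.] [6.073e-01 6.000e-04] [76.8 77.9] 10.8
pad [325.  94.] [0.5901 0.0903] [76.8 76.9] 10.8
brass [324.  387.6] [33.1 39.1] [ 0.6234 -0.082 ]
brass [323.7 259.7] [54.8 58.2] [0.6072 0.0024]
brass [324.6  91.9] [83.2 89.3] [0.5911 0.0891]
```

All four knobs are placed and upright, and the gripper is clear above them. k50 is about 1.6 mm off centre, so regrasping it would add more risk than it saves.

```bash
python3 -c "
from rig import arm
print(arm.sign_off(), arm.state()['t'])"
```

```text
the job is handed in; nothing more can be done
the job is handed in; nothing more can be done
```

The four knobs are standing upright on their pads in order of size. From the yellow block, k26 is on pad d, k34 on c, k42 on b, and k50 on a at the grey end. The job was handed in at about 27 s, with the gripper open and clear above the knobs.

- **Centring:** the last wrist-camera checks put k26, k34 and k42 within about 0.7 mm of their circle centres. A final k42 reading, taken while the arm was still settling, came out 1.5–2 mm off along the row. k50 is about 1.6 mm off centre, and I left it rather than risk regrasping.
- **Camera disagreement:** the fixed cameras and the wrist camera differed by 2–3 mm along the row. I used the wrist camera for both picking and placing after the first knob, so that offset largely cancels.
- **Forces:** the highest contact force I saw in the readings was about 13 N, when setting down k26 and k42.
- **One refused move:** the first move call was rejected for missing keys before anything moved. There were no other failures.

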